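Weigh the castor basket on the bench rig

ROBOT

A 7-joint arm with a two-finger parallel gripper is mounted at the origin on the work surface. World frame = base frame: x ahead of the robot, y to its left, z up, the work surface at z = 0. Lengths are in mm, angles in rad, forces in N, time in s.
With the tool pointing down it reaches from about 425 to 875 mm from the base axis. Payload 8.4 kg.
Tool frame: the origin (TCP) lies at the very end of the fingers, on their centre line; the grasp point (between the pads) lies 19 mm behind it; z points along the fingers, y is the direction in which the jaws open and shut (so a half turn about z gives the same grasp; the last joint's range is limited). The gripper opens to 87 mm and grips with 3 to 60 N. Pads are 19 mm wide; open, the fingers measure 117 mm over their backs; the gripper's body (75 mm by 190 mm) begins 51 mm behind the grasp point.
Start: joints at [1.218, 0.333, 0.04, 1.465, -0.013, 1.343, -0.059], TCP at [163.183, -629.154, 222.546] pointing down, gripper open.
Joint ranges: [-2.58, 2.58], [-0.38, 2.09], [-1.3, 1.39], [0.25, 2.4], [-1.5, 4.64], [0.08, 2.09], [-2.65, 2.65]. Speed limits (rad/s): [2.22, 2.22, 2.79, 2.79, 3.14, 3.14, 3.14].

INTERFACE

Orientations are given as a unit quaternion [x, y, z, w].
In Python, from workcell import monitor, imaging, ctrl gives the robot as it stands. The module is installed in compiled form; this text tells all that it offers.
- The arm moves only by the tool jog_arm, never from a script. Its argument "moves" is a list of rows, each a list of 3 entries, a list of its own where there are three numbers: the shift along the world's x, y, z in m, then the turn, a rotation vector about the world's x, y, z in rad, then the opening, from -1 (shut) to 1 (fully open), so that 0 is half open. A call has 1 to 5 rows; each row is the pose to reach, as a shift and turn from the pose commanded when the call began; what a row does not reach only later rows make up. A row lasts 1/8 s, in which the tool goes at most 62.5 mm and 10.7 degrees, less where a joint would pass 70% of its speed; a pose out of reach is approached as far as the arm can. A call with a gripper value outside its range is refused whole. The fingers move at their own pace and stop on an object; "newtons" is the grip in N (left out, the last holds). Time passes only in rows, so rows that repeat a pose let the fingers close. It gives the time, the measured TCP pose, the force and the opening at its end, in the units of the state.
- monitor.get_obs(): the state, without advancing time (a new reading comes with each control period).
- imaging.snapshot(name): name is "side" or "top"; returns a dict with "img" (384x512x3 uint8, red, green, blue), "range_z" (384x512 float32, mm along the optical axis (not along the pixel's ray), 0 where there is no reading), "fov_y" (degrees; the focal length in pixels is half the picture's height over the tangent of half this angle, whatever the lens; pixels are square), "cx", "cy" (the principal point, pixels), "view" (4x4, takes a point from world to camera coordinates). Camera axes: x right, y down, z forward; pixel columns grow to the right and rows downward; lengths in mm; the calibration is good to about 2 mm. A picture is of the moment at which its call begins.
- ctrl.job_done(): hands the job in, once; it reports no verdict.
The state is a dict: "t": time; "q": joint angles; "joint_vel": joint speeds; "joint_efforts": joint torques, N m; "eef_pos": TCP position; "ee_rot": TCP orientation; "wrist_force": force on the tool from outside, world axes, zero at the start; "moment": the same for the moment, N m; "opening": finger opening in mm.
Only numpy, scipy, OpenCV 4.12 (cv2) and the standard library are available. Lean on these libraries where they do the work, as an engineer would, in place of code of your own. Each camera call takes 0.05 s, during which the arm holds its last target. There are 200 camera calls.

TASK

Weigh the orange basket of castor wheels: hang it, upright, by its handle over both prongs of the rig's hook and let go of it, then pull the red spring-return arrest slide straight out until its white pointer stands over the green mark, and keep it there. Finish while still holding the slide at the mark (it springs back if released), with the basket hanging freely; leave the other things on the table where they are.

Things in the scene. Friction and masses are not known exactly. Their poses are not given: they have to be found in the camera images.
- rig: Bench weighing rig, fixed: dark plinth 140 x 420 x 20 mm; at its left (rig +y) a grey column and crossbar, 250 mm high, with a two-pronged steel hook; at its right a blue housing 80 mm high with the red slide; grey readout between. Origin on the table under it; x points away from the robot, y left, z up. Prongs and slide point along rig -x.
- hook_seat (a point): Midway between the prongs, where the handle bar's centre line lies when hung; 230 mm high; axes as the rig's. Prongs: 8 mm bars, centre lines 36 mm to either side (rig y), lowest 10 mm below and 4 mm in front of this point, turned up to tips 24 mm in front and 20 mm above, rising gently behind. Crossbar face 84 mm behind, its top 20 mm above this point.
- basket: Loose orange open basket, 100 mm (its x) by 140 mm (its y), 60 mm high, with three black castor wheels in it; 0.3 to 0.6 kg in all. A rigid steel bail rises from the two short sides. Origin at the centre of its underside, z up. It is symmetric: either way round is good.
- basket_grip (a point): Centre of the basket handle, 150 mm above the underside, 90 mm above the rim: a level steel bar 10 mm thick, 128 mm long, along the basket's y, with a square black grip sleeve 16 x 16 mm, 40 mm long, at its middle. The bare bar beside the sleeve lies on the prongs. To hang it, bring it from the front with the bar above the prong tips and the rim below the prongs, then lower.
- slide: Red spring-return slide: upright handle 18 mm (rig x) by 40 mm (rig y), 47 to 125 mm above the table, on a 16 mm rod (axis 55 mm high); the housing's bush is 60 mm behind the handle's centre at rest. Moves straight out along rig -x, 0 (rest, its start) to 70 mm; spring 4 N at rest, 1.3 N more per 10 mm. Origin on the table plane under the handle's centre; axes as the rig's.
- slide_grip (a point): Middle of the red handle, 105 mm above the table (20 mm below the handle's top).
- slide_pointer (a point): End of the slide's white pointer, 4 mm thick, which sticks out from the handle's left side (rig +y) to 50 mm from its centre, 66 mm above the table. It moves with the slide, in line (same rig x) with the handle's centre.
- mark: Green mark on the aluminium rail left of the slide: 12 mm along the travel, 24 mm across, 6 mm high, top 62 mm above the table, fixed. Origin at the middle of its underside; axes as the rig's. It stands 25 to 55 mm out (rig -x) from the pointer's rest place, differing each time. The pointer is at the mark when their rig x agree, within half the mark's width.
- tote: Grey open tote without handle, 100 x 140 x 60 mm, loose, not to be disturbed. Origin under its centre.
- tape: Yellow roll of tape lying flat, 96 mm across, 24 mm high, loose, not to be disturbed. Origin under its centre.
- castor: Loose black castor wheel lying flat, 50 mm across, 30 mm high, not to be disturbed. Origin under its centre.
- jug: White plastic bottle with red cap, 80 mm across, 183 mm high, loose, not to be disturbed. Origin under its centre.
- mug: Blue mug, 80 mm across, 90 mm high, not to be disturbed. Origin under its centre.
Not all that is in view belongs to the job. What is shaped like the basket but turquoise is not meant.

How it is judged (in metres and radians):
On the way, in this order (a step that is already met when the one before it is completed fails the run):
1. the basket hangs by its handle on both prongs, let go, upright and steady, with the slide still in (angle between basket's own z axis and vertical below 0.25 rad and contact force between basket and rig above 1 N and contact force between basket and the arm below 0.1 N and contact force between basket and the fingers below 0.1 N and x of slide_pointer in the frame of mark above 0.012 m and x of basket_grip in the frame of hook_seat between -0.02 and 0.06 m and y of basket_grip in the frame of hook_seat between -0.025 and 0.025 m and z of basket_grip in the frame of hook_seat between -0.012 and 0.022 m), for 0.3 s.
2. the robot holds the slide with its pointer at the green mark (x of slide_pointer in the frame of mark between -0.006 and 0.006 m and contact force between the fingers and slide above 2 N), for 0.5 s.
At the end, for the whole second after the job is handed in: Fingers hold the slide still, pointer within 6 mm of the green mark's middle, with at least 2 N; the basket hangs at rest on both prongs (handle centre 20 mm before to 60 mm behind the seat point, 25 mm sideways), tilted under 0.25 rad, touched by neither robot nor slide (all of step 2 and linear speed of slide below 0.01 m/s and angle between basket's own z axis and vertical below 0.25 rad and linear speed of basket below 0.05 m/s and contact force between basket and rig above 1 N and contact force between basket and slide below 0.1 N and contact force between basket and the arm below 0.1 N and contact force between basket and the fingers below 0.1 N and x of basket_grip in the frame of hook_seat between -0.02 and 0.06 m and y of basket_grip in the frame of hook_seat between -0.025 and 0.025 m and z of basket_grip in the frame of hook_seat between -0.012 and 0.022 m); the arm keeps its last pose, push and grip.
It fails at once if the basket is tipped (angle between basket's own z axis and vertical above 0.8 rad).
It fails at once if another thing on the table is pushed out of place (over 30 mm) (distance of any of tote, tape, castor, jug, mug from where it was at the start of the episode above 0.03 m).
It also fails if it takes over 64 s, if anything falls off the work surface, if the arm or the gripper's body presses on something with over 40 N, if the wrist force passes 120 N, or if a joint passes its speed limit or range.

## Working session

There is one attempt and no reset: what is moved stays moved. The work goes in short steps, Python scripts to look and compute and a tool call to move; the robot and the scene stay as the last step left them, time stands still between calls to the robot, and variables do not carry over. Pictures are saved under pics/ and viewed, on a budget of 10 in all, crops included, one or two more only if the job needs it, and the job is handed in when it is done.

Besides the shell and the picture viewer there is one more tool, called after ">>>" as a command line: name --argument value ..., lists and objects as JSON in quotes. jog_arm: Moves the arm, as the interface text tells. Its arguments: {"type":"object","properties":{"moves":{"type":"array","items":{"type":"array"}},"newtons":{"type":"number"}},"required":["moves"]}

```bash
mkdir -p pics; cat > h.py <<'E'
import numpy as np, cv2
from workcell import monitor, imaging, ctrl
def snap(n):
    s=imaging.snapshot(n); np.savez(f'{n}.npz',**s); return s
def load(n): return dict(np.load(f'{n}.npz'))
def cam(s):
    f=192/np.tan(np.radians(float(s['fov_y']))/2); return f,float(s['cx']),float(s['cy']),np.array(s['view'])
def cloud(s):
    f,cx,cy,V=cam(s); z=s['range_z'].astype(float); v,u=np.mgrid[:384,:512]
    P=np.stack([(u-cx)/f*z,(v-cy)/f*z,z],-1); W=(P-V[:3,3])@V[:3,:3]; W[z==0]=np.nan; return W
def proj(s,p):
    f,cx,cy,V=cam(s); c=V[:3,:3]@np.array(p,float)+V[:3,3]; return cx+f*c[0]/c[2],cy+f*c[1]/c[2]
def save(img,name,box=None,k=1):
    if box: u0,v0,u1,v1=box; img=img[v0:v1,u0:u1]
    cv2.imwrite(f'pics/{name}.png',cv2.cvtColor(cv2.resize(img,None,fx=k,fy=k,interpolation=cv2.INTER_CUBIC),cv2.COLOR_RGB2BGR))
E
python3 - <<'E'
from h import *
a=snap('side');b=snap('top')
save(a['img'],'side0',k=1.5);save(b['img'],'top0',k=1.5)
print(monitor.get_obs())
for s in(a,b): print(cam(s))
E
```

```text
{'t': 0.1, 'q': array([ 1.21784979,  0.33386722,  0.0398761 ,  1.46617836, -0.01340088,
        1.34330031, -0.05849719]), 'joint_vel': array([-0.00023433, -0.00248353, -0.00116265, -0.00487928, -0.001757  ,
        0.00130245, -0.00018677]), 'joint_efforts': array([ 4.18120762e-03, -6.57806969e+01,  1.34036120e+00, -4.04708505e+01,
       -5.96297882e-02,  4.10374836e-02,  6.96000006e-05]), 'eef_pos': array([ 163.03795479, -628.78215208,  221.73300875]), 'ee_rot': array([ 9.91963088e-01,  1.26525406e-01, -1.43539213e-04, -7.29645412e-04]), 'wrist_force': array([-0.5168103 ,  0.03670306, -0.65504615]), 'moment': array([-0.01829265, -0.01649561,  0.04378097]), 'opening': 87.01556018384751}
(np.float64(393.04405066210313), 256.68646563227685, 189.88143132564787, array([[-7.03763261e-01, -7.10341210e-01, -1.15168589e-02,
         4.85525115e+02],
       [-4.46530055e-01,  4.54887479e-01, -7.70511707e-01,
         3.34784151e+02],
       [ 5.52565093e-01, -5.37115208e-01, -6.37321795e-01,
         1.06073125e+03],
       [ 0.00000000e+00,  0.00000000e+00,  0.00000000e+00,
         1.00000000e+00]]))
(np.float64(378.8992205690645), 257.45671580686883, 192.36411669887661, array([[ 1.23501426e-01, -9.92341378e-01, -2.44682488e-03,
         1.29891591e+01],
       [-9.72331722e-01, -1.20517705e-01, -2.00116229e-01,
         6.04947075e+02],
       [ 1.98288729e-01,  2.70937652e-02, -9.79769109e-01,
         1.25527153e+03],
       [ 0.00000000e+00,  0.00000000e+00,  0.00000000e+00,
         1.00000000e+00]]))
```

View pics/side0.png

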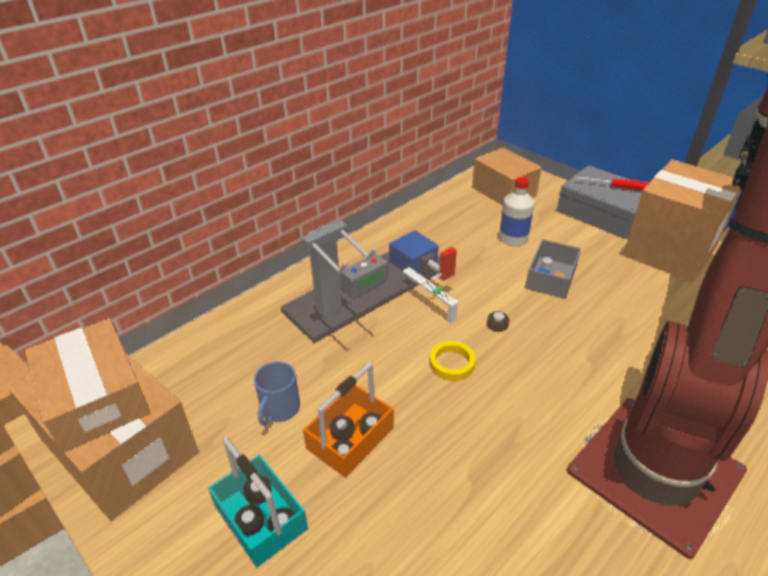

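View pics/top0.png

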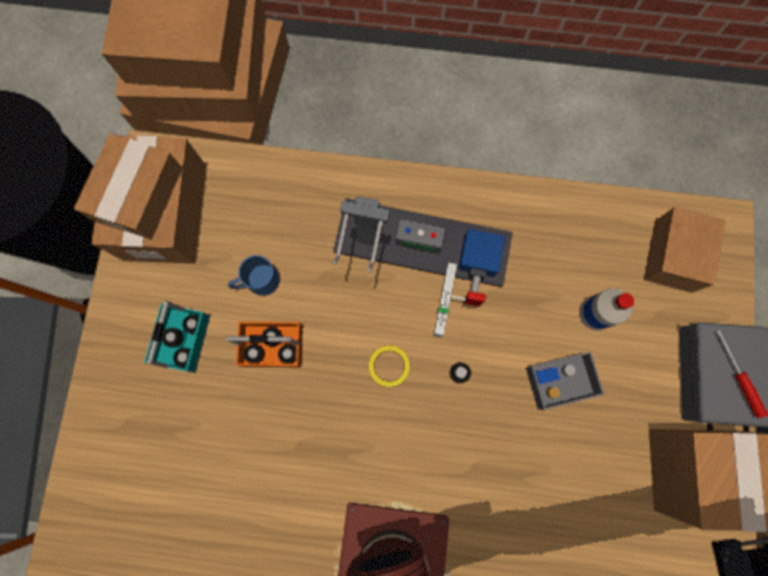

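Candidates (top picture, 768 wide): orange basket (268,345) with bail; turquoise basket (178,338) is the decoy; grey tote (565,380) has no handle. I choose the orange one. The rig is at (420,240), the red slide handle at (476,297) and the green mark at (443,310). The crop below checks the choice, along with measurements.

```bash
python3 - <<'E'
from h import *
a=load('side');b=load('top')
c1=cv2.resize(a['img'][235:320,185:275],(400,378),interpolation=cv2.INTER_CUBIC)
c2=cv2.resize(b['img'][125:235,215:350],(400,326),interpolation=cv2.INTER_CUBIC)
c3=cv2.resize(a['img'][140:240,180:310],(400,308),interpolation=cv2.INTER_CUBIC)
c4=cv2.resize(b['img'][205:255,145:210],(400,308),interpolation=cv2.INTER_CUBIC)
def pad(x): return cv2.copyMakeBorder(x,0,max(0,300-x.shape[0]),0,0,cv2.BORDER_CONSTANT)[:300] if 0 else cv2.resize(x,(400,300))
save(np.vstack([np.hstack([pad(c1),pad(c2)]),np.hstack([pad(c3),pad(c4)])]),'crop1')
for n,s in(('side',a),('top',b)):
    W=cloud(s);hsv=cv2.cvtColor(s['img'],cv2.COLOR_RGB2HSV);H,S,Vv=[hsv[...,i].astype(int) for i in range(3)]
    x,y,z=W[...,0],W[...,1],W[...,2]
    near=(x>350)&(x<1000)&(y>-600)&(y<450)
    def rep(t,m):
        m=m&near
        if m.sum()<3: print(n,t,m.sum());return
        P=W[m]; r=cv2.minAreaRect(P[:,:2].astype(np.float32)); print(n,t,m.sum(),np.median(P,0).round(1),'min',P.min(0).round(),'max',P.max(0).round(),np.round(r[0],1),np.round(r[1],1),round(r[2],1))
    rep('orange',(H>5)&(H<14)&(S>215)&(z>10)&(z<75)&(y>150)&(y<320))
    rep('orangerim',(H>5)&(H<14)&(S>215)&(z>50)&(z<75)&(y>150)&(y<320))
    hb=(z>135)&(z<170)&(x>450)&(x<640)&(y>130)&(y<330); rep('handle',hb)
    rep('red',((H<5)|(H>175))&(S>180)&(z>85)&(z<140)&(y>-220)&(y<0)&(x<750))
    rep('redtop',((H<5)|(H>175))&(S>180)&(z>119)&(z<132)&(y>-220)&(y<0)&(x<750))
    rep('green',(H>45)&(H<80)&(S>120)&(z>40)&(z<75)&(y>-220)&(y<50)&(x<720))
    rep('housing',(H>105)&(H<125)&(S>120)&(z>74)&(z<90)&(y>-230)&(y<0)&(x>620))
    rep('xbar',(z>235)&(z<265)&(x>740)&(x<900)&(y>-50)&(y<200))
    pr=(z>205)&(z<262)&(x>600)&(x<760)&(y>-50)&(y<200); rep('prongs',pr)
    rep('plinth',(z>14)&(z<26)&(x>620)&(y>-250)&(y<250)&(Vv<110))
E
```

```text
side orange 11 [449.3 273.8  45.1] min [401. 269.  19.] max [477. 320.  61.] [440.3 288.5] [69.9 44.6] 16.5
side orangerim 4 [438.9 277.5  58.8] min [401. 269.  53.] max [477. 300.  61.] [435.  276.2] [26.6 79.5] 74.0
side handle 12 [451.4 287.7 155.8] min [450. 275. 136.] max [452. 329. 159.] [451.2 301.8] [53.9  2.3] 89.6
side red 56 [ 589.8 -107.5  117.5] min [ 584. -128.   85.] max [599. -94. 130.] [ 592.1 -111.6] [33.3 13.3] 77.6
side redtop 27 [ 590.5 -110.6  125.3] min [ 585. -125.  120.] max [599. -94. 130.] [ 592.3 -110. ] [30.5 13.2] 78.6
side green 11 [565.9 -53.4  64. ] min [563. -63.  60.] max [572. -40.  65.] [567.3 -51.8] [ 7.2 24.3] 12.0
side housing 271 [ 710.6 -118.    82.2] min [ 669. -163.   76.] max [753. -79.  88.] [ 711.7 -122.3] [82.3 79.6] 83.7
side xbar 17 [748.3 144.6 241.1] min [741. 123. 239.] max [754. 166. 243.] [748.8 143.8] [43.   9.2] 80.0
side prongs 524 [710.  149.4 240.2] min [600.  98. 205.] max [754. 197. 256.] [677.1 147.6] [ 98.9 154.1] 89.9
side plinth 1034 [709.2  96.2  21.5] min [ 654. -180.   14.] max [817. 229.  26.] [736.   20.5] [409.8 
[... 323 characters left out ...]
 594.3 -111.9] [38.  17.8] 84.2
top redtop 54 [ 593.8 -110.8  123.3] min [ 586. -131.  119.] max [603. -94. 128.] [ 594.  -112.3] [37.3 15.8] 86.6
top green 14 [567.  -45.5  60.6] min [563. -58.  55.] max [711.  43.  66.] [643.9 -17.9] [176.2  38.6] 29.8
top housing 606 [ 712.5 -123.4   78.9] min [ 667. -168.   74.] max [759. -77.  86.] [ 714.1 -122.7] [88.5 89.4] 85.4
top xbar 42 [743.7 147.1 238.3] min [740. 122. 235.] max [750. 169. 242.] [744.3 145.6] [47.7  9.8] 85.5
top prongs 562 [710.1 146.3 241.4] min [601.  97. 206.] max [750. 196. 254.] [675.7 147.9] [ 99.7 148.2] 88.2
top plinth 2023 [716.5  21.4  18.9] min [ 649. -198.   14.] max [822. 227.  26.] [735.2  15.7] [418.9 140.8] 85.0
```

View pics/crop1.png

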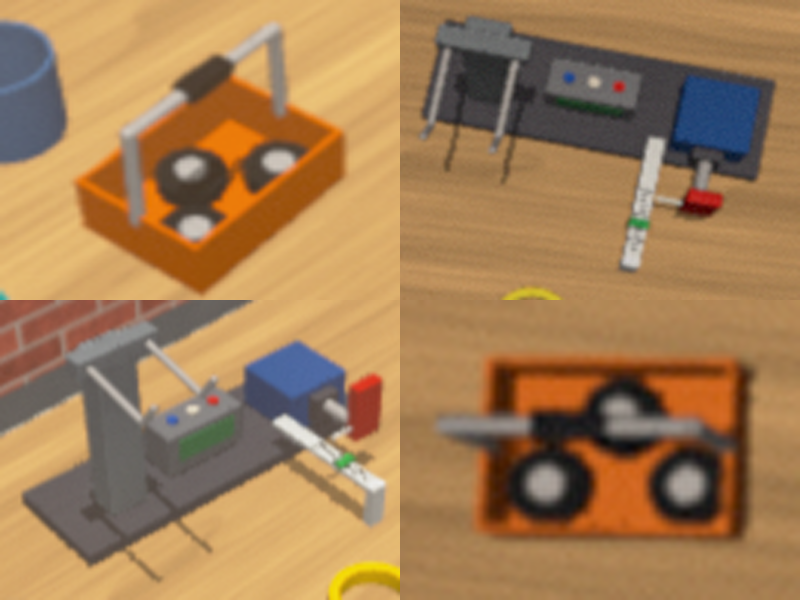

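The crop confirms the orange basket, with castors and a bail whose black sleeve is at its middle. Next I measure the basket and the prongs more closely.

```bash
python3 - <<'E'
from h import *
yaw=-0.0855
R=np.array([[np.cos(yaw),-np.sin(yaw)],[np.sin(yaw),np.cos(yaw)]])
for n in('side','top'):
    s=load(n);W=cloud(s);hsv=cv2.cvtColor(s['img'],cv2.COLOR_RGB2HSV);H,S,Vv=[hsv[...,i].astype(int) for i in range(3)]
    x,y,z=W[...,0],W[...,1],W[...,2]
    g=(x>380)&(x<600)&(y>200)&(y<460)
    def rep(t,m):
        P=W[m]
        if len(P)<3: print(n,t,len(P));return
        r=cv2.minAreaRect(P[:,:2].astype(np.float32)); print(n,t,len(P),np.median(P,0).round(1),'min',P.min(0).round(),'max',P.max(0).round(),np.round(r[0],1),np.round(r[1],1),round(r[2],1))
    rep('rim',g&(H>4)&(H<16)&(S>190)&(z>52)&(z<68)&(y<440))
    hb=g&(z>140)&(z<175); rep('bar',hb); rep('sleeve',hb&(Vv<90))
    if hb.sum()>5:
        P=W[hb]; d=np.linalg.svd(P-P.mean(0))[2][0]; print('bar dir',d.round(3), np.degrees(np.arctan2(d[1],d[0])))
    m=(x>540)&(x<735)&(y>80)&(y<240)&(z>205)&(z<265)
    P=W[m]; Q=P.copy(); Q[:,:2]=(P[:,:2]-[735.5,18])@R
    for sg,name in((Q[:,1]>Q[:,1].mean(),'L'),(Q[:,1]<=Q[:,1].mean(),'R')):
        q=Q[sg]; print(n,'prong',name,len(q))
        for lo in np.arange(-130,0,15):
            k=(q[:,0]>=lo)&(q[:,0]<lo+15)
            if k.sum()>1: print('  ',np.median(q[k],0).round(1),k.sum(),end='')
        print()
    xb=(x>700)&(x<830)&(y>40)&(y<260)&(z>238)&(z<262); P=W[xb];Q=(P[:,:2]-[735.5,18])@R;rep('xbar',xb);print(Q.min(0),Q.max(0))
E
```

```text
side rim 309 [414.3 354.   58.9] min [386. 267.  52.] max [494. 414.  65.] [441.1 340.4] [100.7 141.9] 5.8
side bar 248 [439.5 344.  155.5] min [429. 273. 140.] max [452. 409. 162.] [442.3 340.7] [ 16.3 136.9] 6.8
side sleeve 65 [437.4 342.8 157.8] min [433. 324. 147.] max [445. 359. 162.] [439.4 341.3] [10.5 34.5] 6.7
bar dir [-0.112  0.994 -0.014] 96.41326282045574
side prong L 256
   [-120.7  164.7  225.1] 9   [-109.1  162.6  228.7] 11   [-93.3 162.7 231.5] 8   [-76.8 162.4 231.9] 9   [-64.4 161.4 237.2] 11   [-43.7 162.  240.7] 21   [-35.3 150.7 243. ] 131   [-21.1 151.2 251.3] 37
side prong R 257
   [-121.6   91.6  225.8] 8   [-108.1   91.9  228.5] 11   [-91.7  90.5 230.8] 14   [-76.9  91.1 233.6] 7   [-62.1  91.3 236.6] 10   [-41.6  93.1 241.7] 16   [-35.2 109.4 241.5] 143   [-20.3 103.6 251.5] 27
side xbar 263 [714.5 150.5 249.8] min [700.  98. 238.] max [754. 197. 256.] [727.9 147.8] [53.3 98.9] 1.5
[-49.01238363  77.63962817] [  6.34323843 177.384085  ]
top rim 135 [454.8 324.9  59.7] min [384. 266.  52.] max [496. 413.  66.] [439.7 339.4] [ 96.6 138.5] 7.2
top bar 178 [439.
[... 151 characters left out ...]
0. 360. 164.] [440.8 339.1] [16.4 41.5] 7.6
bar dir [-0.107  0.994 -0.012] 96.14876810692999
top prong L 252
   [-124.   162.7  223.4] 11   [-108.5  162.7  225.6] 13   [-92.9 162.7 228.3] 13   [-77.8 162.2 232.2] 14   [-64.1 162.1 235.5] 12   [-41.2 157.1 238.4] 40   [-33.4 150.2 248.1] 92   [-20.3 148.8 248.3] 43
top prong R 256
   [-123.    90.8  222.9] 12   [-108.2   90.9  225.6] 13   [-93.7  91.2 229.8] 14   [-77.6  90.5 231.7] 12   [-62.7  91.1 235. ] 13   [-41.2  94.  238.2] 40   [-33.4 103.4 248.5] 91   [-20.4 105.5 247.6] 47
top xbar 321 [718.  146.7 247.8] min [701.  97. 238.] max [747. 196. 254.] [724.7 146.4] [99.7 45.1] 88.3
[-46.34441965  76.83286467] [  1.04523176 176.48708568]
```

>>> jog_arm --moves '[[[0,0,0.06],[0,0,0],1],[[0.05,0.04,0.1],[0,0,0.1],1],[[0.1,0.08,0.12],[0,0,0.25],1],[[0.15,0.11,0.12],[0,0,0.4],1],[[0.2,0.14,0.12],[0,0,0.5],1]]'

```text
t: 0.72
eef_pos: [357.8, -492.1, 343.0]
ee_rot: [0.929, 0.37, 0.0, 0.0]
wrist_force: [0.7, -1.0, 0.1]
opening: 86.7
```

```bash
python3 - <<'E'
from h import *
yaw=-0.0855
R=np.array([[np.cos(yaw),-np.sin(yaw)],[np.sin(yaw),np.cos(yaw)]])
for n in('side','top'):
    s=load(n);W=cloud(s);x,y,z=W[...,0],W[...,1],W[...,2]
    Q=(W[...,:2]-[735.5,18])@R
    for lo,hi in((80,104),(150,174)):
        for a in range(-170,-110,6):
            m=(Q[...,0]>a)&(Q[...,0]<=a+6)&(Q[...,1]>lo)&(Q[...,1]<hi)&(z>200)&(z<270)
            if m.any(): print(n,a,m.sum(),np.median(Q[m],0).round(1),z[m].min().round(),z[m].max().round())
    # crossbar top & slide top in rig frame
    m=(z>245)&(z<256)&(Q[...,0]>-60)&(Q[...,0]<30)&(Q[...,1]>60)&(Q[...,1]<200);print('xbar',Q[m].min(0),Q[m].max(0))
    if n=='top':
        jm=(z>150)&(z<220)&(x>500)&(y<-250)&(y>-450); print('jug',np.median(W[jm],0))
E
```

```text
side -158 1 [-152.4   90.6] 255.0 255.0
side -152 5 [-146.9   89.8] 250.0 255.0
side -146 7 [-141.8   92.5] 236.0 254.0
side -140 3 [-135.1   92.5] 230.0 242.0
side -134 5 [-131.3   93.4] 226.0 233.0
side -128 3 [-123.4   91.6] 220.0 229.0
side -122 5 [-117.9   90.3] 223.0 227.0
side -116 4 [-113.2   91.1] 225.0 229.0
side -152 5 [-148.4  163.8] 247.0 256.0
side -146 4 [-142.7  164.6] 240.0 249.0
side -140 5 [-136.9  164.4] 229.0 242.0
side -134 5 [-131.8  164.4] 223.0 234.0
side -128 3 [-125.   164.3] 219.0 228.0
side -122 5 [-119.2  164.7] 222.0 228.0
side -116 4 [-113.3  161.8] 222.0 229.0
xbar [-41.77282625  78.57217329] [ -6.48806842 177.384085  ]
top -152 6 [-148.6   90.5] 249.0 254.0
top -146 2 [-143.7   90.2] 248.0 252.0
top -140 4 [-137.1   90.6] 232.0 243.0
top -134 3 [-132.3   89.6] 227.0 231.0
top -128 6 [-124.5   91.8] 220.0 226.0
top -122 5 [-119.    91.1] 220.0 227.0
top -116 5 [-113.4   90.2] 223.0 229.0
top -152 4 [-148.7  162.6] 251.0 254.0
top -146 4 [-142.5  161.8] 243.0 246.0
top -140 4 [-136.6  161. ] 233.0 237.0
top -134 3 [-131.   160.9] 221.0 230.0
top -128 6 [-124.6  162.8] 220.0 226.0
top -122 4 [-119.1  162.3] 225.0 228.0
top -116 5 [-113.1  162.7] 224.0 226.0
xbar [-41.74318985  77.32249309] [-17.09030681 176.48708568]
jug [ 609.57812602 -412.4935304   180.57225507]
```

>>> jog_arm --moves '[[[0.04,0.045,0],[0,0,0.1],1],[[0.08,0.09,0],[0,0,0.2],1],[[0.11,0.14,0],[0,0,0.3],1],[[0.14,0.19,0],[0,0,0.4],1],[[0.16,0.24,0],[0,0,0.5],1]]'

```text
t: 1.35
eef_pos: [517.2, -251.1, 341.9]
ee_rot: [0.809, 0.588, -0.0, -0.0]
wrist_force: [-0.0, -1.1, 0.4]
opening: 87.0
```

>>> jog_arm --moves '[[[0.02,0.055,0],[0,0,0.09],1],[[0.03,0.11,0],[0,0,0.18],1],[[0.03,0.17,0],[0,0,0.27],1],[[0.03,0.23,0],[0,0,0.36],1],[[0.02,0.29,0],[0,0,0.43],1]]'

```text
t: 1.98
eef_pos: [536.1, 38.6, 341.9]
ee_rot: [0.665, 0.747, -0.0, -0.0]
wrist_force: [0.3, 0.8, -0.3]
opening: 87.0
```

>>> jog_arm --moves '[[[-0.01,0.06,0],[0,0,0],1],[[-0.03,0.12,0],[0,0,0],1],[[-0.05,0.18,0],[0,0,0],1],[[-0.07,0.24,-0.03],[0,0,0],1],[[-0.09,0.29,-0.06],[0,0,0],1]]'

```text
t: 2.6
eef_pos: [448.3, 321.9, 285.8]
ee_rot: [0.666, 0.746, 0.0, 0.0]
wrist_force: [0.9, 0.5, -0.7]
opening: 87.1
```

>>> jog_arm --moves '[[[-0.006,0.012,-0.03],[0,0,0],1],[[-0.006,0.012,-0.06],[0,0,0],1],[[-0.006,0.012,-0.08],[0,0,0],1],[[-0.006,0.012,-0.08],[0,0,0],1],[[-0.006,0.012,-0.08],[0,0,0],1]]'

```text
t: 3.22
eef_pos: [443.6, 332.4, 207.3]
ee_rot: [0.666, 0.746, 0.001, 0.0]
wrist_force: [0.8, -0.1, -0.6]
opening: 87.0
```

```bash
python3 - <<'E'
from h import *
print(monitor.get_obs()['eef_pos'])
a=snap('side');b=snap('top')
c1=cv2.resize(a['img'][180:330,150:310],(400,375),interpolation=cv2.INTER_CUBIC)
c2=cv2.resize(b['img'][170:270,130:237],(400,375),interpolation=cv2.INTER_CUBIC)
save(np.hstack([c1,c2]),'pre')
E
```

```text
[443.55684916 332.3883768  207.32508681]
```

View pics/pre.png

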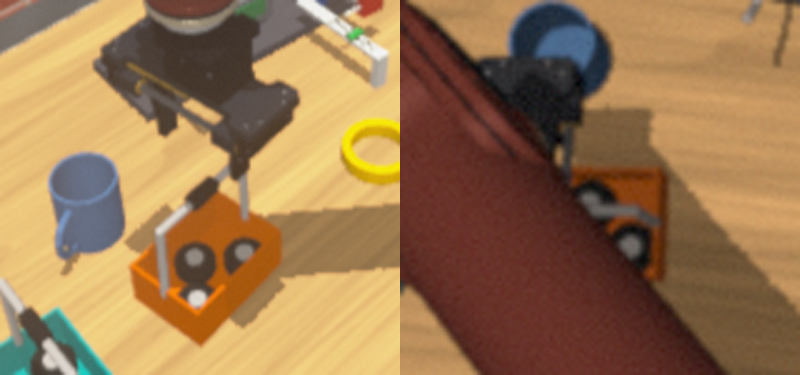

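The side crop shows the fingers above and to either side of the sleeve, which is at (203,190), so I descend and grip.

>>> jog_arm --moves '[[[-0.003,0.007,-0.03],[0,0,0],1],[[-0.003,0.007,-0.06],[0,0,0],1],[[-0.003,0.007,-0.076],[0,0,0],1],[[-0.003,0.007,-0.076],[0,0,0],1],[[-0.003,0.007,-0.076],[0,0,0],0]]' --newtons 40

```text
t: 3.95
eef_pos: [440.6, 339.7, 131.5]
ee_rot: [0.666, 0.746, 0.001, 0.0]
wrist_force: [-0.7, -0.0, -0.0]
opening: 82.9
```

>>> jog_arm --moves '[[[0,0,0],[0,0,0],-1],[[0,0,0],[0,0,0],-1],[[0,0,0],[0,0,0],-1],[[0,0,0],[0,0,0],-1],[[0,0,0],[0,0,0],-1]]'

```text
t: 4.58
eef_pos: [440.0, 339.2, 130.2]
ee_rot: [0.666, 0.746, -0.0, -0.0]
wrist_force: [-0.0, -0.9, 0.2]
opening: 35.0
```

>>> jog_arm --moves '[[[0,0,0],[0,0,0],-1],[[0,0,0],[0,0,0],-1],[[0,0,0],[0,0,0],-1],[[0,0,0],[0,0,0],-1],[[0,0,0.02],[0,0,0],-1]]'

```text
t: 5.2
eef_pos: [438.3, 338.0, 149.0]
ee_rot: [0.666, 0.746, -0.002, -0.001]
wrist_force: [0.3, -0.9, -6.1]
opening: 15.5
```

>>> jog_arm --moves '[[[0,0,0.04],[0,0,0],-1],[[0,0,0.08],[0,0,0],-1],[[0,0,0.12],[0,0,0],-1],[[0,0,0.12],[0,0,0],-1],[[0,0,0.12],[0,0,0],-1]]'

```text
t: 5.82
eef_pos: [439.3, 338.6, 269.3]
ee_rot: [0.666, 0.746, -0.001, -0.0]
wrist_force: [1.4, -0.5, -5.8]
opening: 15.6
```

>>> jog_arm --moves '[[[0.012,-0.035,0],[0,0,-0.05],-1],[[0.024,-0.07,0],[0,0,-0.1],-1],[[0.036,-0.105,0],[0,0,-0.15],-1],[[0.05,-0.14,0],[0,0,-0.199],-1],[[0.06,-0.172,0],[0,0,-0.199],-1]]'

```text
t: 6.45
eef_pos: [499.4, 165.3, 268.3]
ee_rot: [0.737, 0.676, -0.002, -0.001]
wrist_force: [0.4, 1.1, -5.8]
opening: 15.5
```

>>> jog_arm --moves '[[[0.0,0,0],[0,0,0],-1],[[0.0,0,0],[0,0,0],-1],[[0,0,0],[0,0,0],-1]]'

```text
t: 6.82
eef_pos: [499.2, 168.2, 269.6]
ee_rot: [0.736, 0.677, -0.0, -0.001]
wrist_force: [-1.0, 0.3, -5.8]
opening: 15.6
```

```bash
python3 - <<'E'
from h import *
print(monitor.get_obs()['eef_pos'],monitor.get_obs()['ee_rot'])
a=snap('side');b=snap('top')
c1=cv2.resize(a['img'][130:310,160:352],(400,375),interpolation=cv2.INTER_CUBIC)
c2=cv2.resize(b['img'][110:260,170:330],(400,375),interpolation=cv2.INTER_CUBIC)
save(np.hstack([c1,c2]),'hold')
for n,s in(('side',a),('top',b)):
    W=cloud(s);hsv=cv2.cvtColor(s['img'],cv2.COLOR_RGB2HSV);H,S=hsv[...,0],hsv[...,1]
    x,y,z=W[...,0],W[...,1],W[...,2]
    m=(H>4)&(H<16)&(S>190)&(z>110)&(z<215)&(x>400)&(x<600)&(y>60)&(y<260)
    P=W[m];print(n,len(P),P.min(0),P.max(0),cv2.minAreaRect(P[:,:2].astype(np.float32)))
E
```

```text
[499.24550919 168.16400616 269.62495206] [ 7.36288491e-01  6.76667444e-01 -4.05041136e-04 -5.14465572e-04]
side 1490 [443.34192962  96.33187913 140.9849837 ] [554.43557566 244.49820051 204.58823293] ((499.52978515625, 170.50637817382812), (142.18678283691406, 102.47794342041016), 85.48927307128906)
top 72 [506.17988043  98.12342579 138.50433041] [543.14175146 125.03102854 203.83931956] ((527.9083251953125, 105.83512115478516), (42.16747283935547, 20.85332489013672), 28.383777618408203)
```

View pics/hold.png

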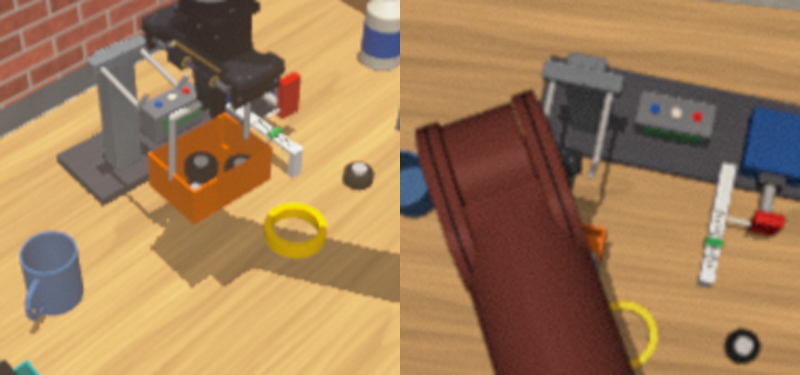

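The basket is upright in the gripper, with its rim at about z 199 and aligned with the rig. I bring it in along rig +x with the bar above the prong tips.

>>> jog_arm --moves '[[[0.02,-0.006,-0.003],[0,0,0],-1],[[0.05,-0.0085,-0.005],[0,0,0],-1],[[0.08,-0.011,-0.005],[0,0,0],-1],[[0.11,-0.0135,-0.005],[0,0,0],-1],[[0.122,-0.0145,-0.005],[0,0,0],-1]]'

```text
t: 7.55
eef_pos: [623.0, 152.5, 264.4]
ee_rot: [0.737, 0.676, -0.0, -0.001]
wrist_force: [-1.3, 0.1, -5.9]
opening: 15.5
```

>>> jog_arm --moves '[[[0,0,0],[0,0,0],-1],[[0,0,-0.01],[0,0,0],-1],[[0,0,-0.02],[0,0,0],-1],[[0,0,-0.03],[0,0,0],-1],[[0,0,-0.03],[0,0,0],-1]]'

```text
t: 8.18
eef_pos: [621.2, 152.4, 234.1]
ee_rot: [0.737, 0.676, -0.001, -0.0]
wrist_force: [-0.6, -0.2, -5.4]
opening: 15.6
```

```bash
python3 - <<'E'
from h import *
print(monitor.get_obs()['eef_pos'],monitor.get_obs()['ee_rot'])
a=snap('side')
save(a['img'],'hang0',(165,100,365,250),4)
E
```

```text
[621.21932839 152.35974855 234.06066973] [ 7.36852054e-01  6.76053308e-01 -9.18132613e-04 -3.63631560e-04]
```

View pics/hang0.png

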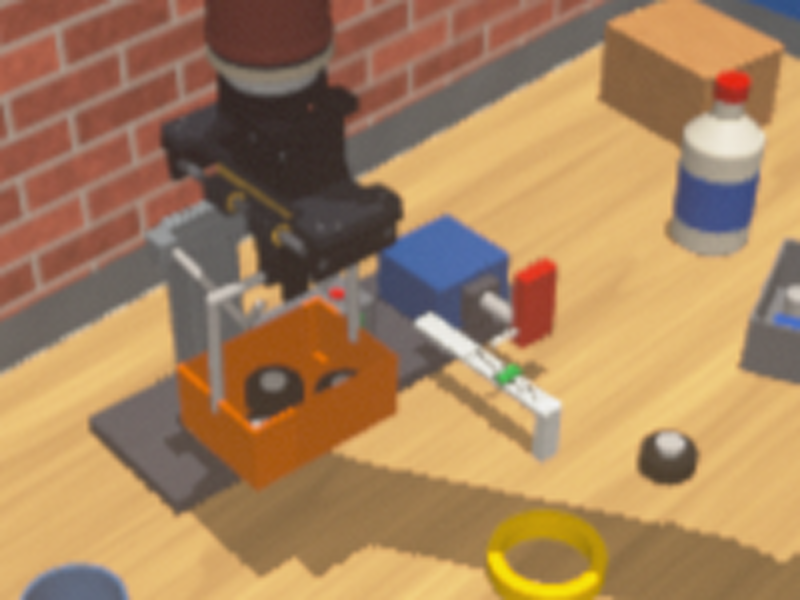

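The bar is behind the prong tips (left tip near crop pixel (255,308)). I lower the rest of the way.

>>> jog_arm --moves '[[[0,0.001,-0.01],[0,0,0],-1],[[0,0.001,-0.018],[0,0,0],-1],[[0,0.001,-0.022],[0,0,0],-1],[[0,0.001,-0.024],[0,0,0],-1],[[0,0.001,-0.024],[0,0,0],-1]]'

```text
t: 8.85
eef_pos: [622.5, 153.6, 211.6]
ee_rot: [0.737, 0.676, 0.001, 0.0]
wrist_force: [3.2, -1.1, -4.0]
opening: 15.5
```

>>> jog_arm --moves '[[[0.003,0,-0.001],[0,0,0],-1],[[0.004,0,-0.003],[0,0,0],-1],[[0.004,0,-0.005],[0,0,0],-1],[[0.004,0,-0.005],[0,0,0],-1]]'

```text
t: 9.35
eef_pos: [625.4, 154.0, 209.3]
ee_rot: [0.737, 0.676, -0.0, 0.0]
wrist_force: [-11.4, -3.9, 19.8]
opening: 15.5
```

>>> jog_arm --moves '[[[-0.001,0,0.002],[0,0,0],-1],[[-0.001,0,0.002],[0,0,0],-1]]'

```text
t: 9.6
eef_pos: [625.1, 154.0, 209.5]
ee_rot: [0.737, 0.676, 0.0, 0.0]
wrist_force: [-4.2, -1.5, 7.4]
opening: 15.8
```

```bash
python3 -c "
from h import *
o=monitor.get_obs();print(o['eef_pos'],o['wrist_force'],o['moment'])"
```

```text
[625.11115638 153.9737761  209.51876939] [-4.20832877 -1.50630171  7.35400568] [-0.46377533  0.85417418 -0.04563227]
```

>>> jog_arm --moves '[[[-0.001,0,0.001],[0,0,0],-1],[[-0.001,0,0.001],[0,0,0],-0.4],[[-0.001,0,0.001],[0,0,0],0.2],[[-0.001,0,0.001],[0,0,0],0.2],[[-0.001,0,0.001],[0,0,0],0.2]]'

```text
t: 10.22
eef_pos: [623.9, 153.8, 209.1]
ee_rot: [0.737, 0.676, -0.0, -0.0]
wrist_force: [-0.9, 0.5, -0.5]
opening: 47.3
```

>>> jog_arm --moves '[[[0,0,0],[0,0,0],0.2],[[0,0,0],[0,0,0],0.2],[[0,0,0],[0,0,0],0.2],[[0,0,0],[0,0,0],0.2]]'

```text
t: 10.72
eef_pos: [623.9, 153.7, 209.2]
ee_rot: [0.737, 0.676, -0.0, -0.0]
wrist_force: [-0.5, 0.2, 0.4]
opening: 52.3
```

```bash
python3 - <<'E'
from h import *
print(monitor.get_obs()['eef_pos'],monitor.get_obs()['wrist_force'])
a=snap('side')
save(a['img'],'hang1',(165,100,365,250),4)
W=cloud(a);hsv=cv2.cvtColor(a['img'],cv2.COLOR_RGB2HSV);H,S=hsv[...,0],hsv[...,1]
x,y,z=W[...,0],W[...,1],W[...,2]
m=(H>4)&(H<16)&(S>190)&(z>60)&(z<160)&(x>540)&(x<720)&(y>60)&(y<260)
P=W[m];print(len(P),P.min(0),P.max(0),cv2.minAreaRect(P[:,:2].astype(np.float32)))
E
```

```text
[623.94751001 153.70332629 209.23518884] [-0.45077282  0.15247759  0.40272514]
1177 [569.97537941  81.16572508  76.93356273] [682.6147053  229.52858033 148.14639141] ((628.2362670898438, 153.55859375), (143.14601135253906, 106.10904693603516), 84.51040649414062)
```

View pics/hang1.png

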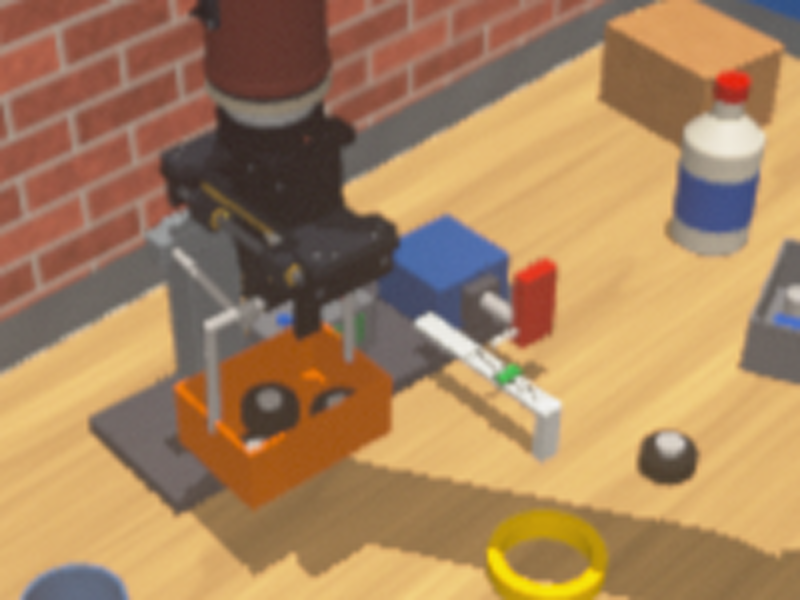

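The basket hangs on both prongs with the fingers open and no load on the wrist. I retreat upwards, then go over to the slide.

>>> jog_arm --moves '[[[0,0,0.015],[0,0,0],0.2],[[0,0,0.04],[0,0,0],0.2],[[0,0,0.08],[0,0,0],0.2],[[0,0,0.12],[0,0,0],0.2],[[0,0,0.12],[0,0,0],0.2]]'

```text
t: 11.4
eef_pos: [625.1, 154.7, 334.1]
ee_rot: [0.737, 0.676, 0.003, 0.001]
wrist_force: [-0.3, 0.4, -0.0]
opening: 52.5
```

>>> jog_arm --moves '[[[-0.006,-0.055,0],[0,0,0],0.2],[[-0.012,-0.11,0],[0,0,0],0.2],[[-0.018,-0.165,0],[0,0,0],0.2],[[-0.024,-0.22,0],[0,0,0],0.2],[[-0.03,-0.265,0],[0,0,0],0.2]]'

```text
t: 12.02
eef_pos: [593.3, -113.9, 329.3]
ee_rot: [0.737, 0.675, -0.0, 0.0]
wrist_force: [0.7, 0.5, 0.1]
opening: 52.0
```

>>> jog_arm --moves '[[[0,0,-0.05],[0,0,0],0.2],[[0,0,-0.1],[0,0,0],0.2],[[0,0,-0.14],[0,0,0],0.2],[[0,0,-0.17],[0,0,0],0.2],[[0,0,-0.17],[0,0,0],0.2]]'

```text
t: 12.65
eef_pos: [592.3, -111.2, 157.1]
ee_rot: [0.737, 0.676, -0.001, -0.002]
wrist_force: [0.3, 1.2, 0.2]
opening: 51.8
```

```bash
python3 - <<'E'
from h import *
o=monitor.get_obs();print(o['eef_pos'],o['ee_rot'])
a=snap('side');b=snap('top')
c1=cv2.resize(a['img'][100:240,190:340],(400,375),interpolation=cv2.INTER_CUBIC)
c2=cv2.resize(b['img'][120:240,215:343],(400,375),interpolation=cv2.INTER_CUBIC)
save(np.hstack([c1,c2]),'slide0')
E
```

```text
[ 592.32655608 -111.15863012  157.14149034] [ 0.73681607  0.67608943 -0.0012795  -0.00187752]
```

View pics/slide0.png

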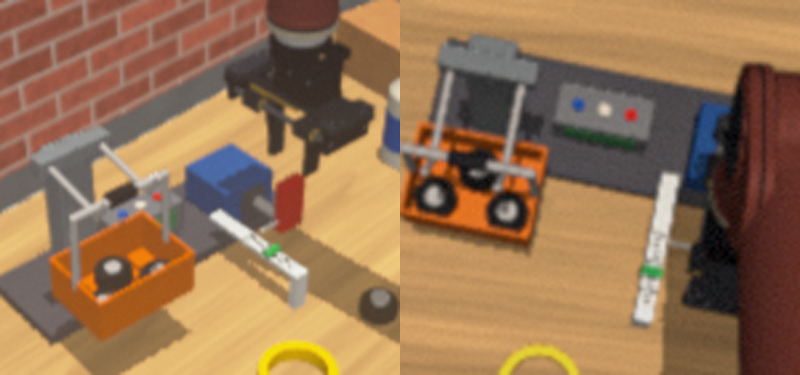

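The basket hangs freely on both prongs, and the fingers straddle the red handle (crop 288,200). I lower and grip.

>>> jog_arm --moves '[[[0.001,0,-0.03],[0,0,0],0.2],[[0.001,0,-0.06],[0,0,0],0.2],[[0.001,0,-0.071],[0,0,0],0.2],[[0.001,0,-0.071],[0,0,0],0.2],[[0.001,0,-0.071],[0,0,0],-0.3]]' --newtons 30

```text
t: 13.38
eef_pos: [596.0, -111.3, 90.0]
ee_rot: [0.737, 0.676, 0.001, 0.001]
wrist_force: [0.3, -0.3, -0.2]
opening: 47.9
```

>>> jog_arm --moves '[[[0,0,0],[0,0,0],-1],[[0,0,0],[0,0,0],-1],[[0,0,0],[0,0,0],-1],[[0,0,0],[0,0,0],-1],[[0,0,0],[0,0,0],-1]]'

```text
t: 14.0
eef_pos: [595.7, -111.4, 88.5]
ee_rot: [0.737, 0.676, 0.0, 0.0]
wrist_force: [4.6, -0.8, -0.4]
opening: 17.8
```

>>> jog_arm --moves '[[[-0.008,0.001,0],[0,0,0],-1],[[-0.016,0.0015,0],[0,0,0],-1],[[-0.024,0.002,0],[0,0,0],-1],[[-0.03,0.0025,0],[0,0,0],-1],[[-0.03,0.0025,0],[0,0,0],-1]]'

```text
t: 14.62
eef_pos: [565.8, -108.8, 88.5]
ee_rot: [0.737, 0.676, 0.001, 0.001]
wrist_force: [7.5, -0.3, -4.9]
opening: 17.9
```

```bash
python3 - <<'E'
from h import *
o=monitor.get_obs();print(o['eef_pos'],o['wrist_force'],o['opening'])
a=snap('side');b=snap('top')
c1=cv2.resize(a['img'][155:225,235:310],(400,373),interpolation=cv2.INTER_CUBIC)
c2=cv2.resize(b['img'][165:230,280:350],(400,373),interpolation=cv2.INTER_CUBIC)
save(np.hstack([c1,c2]),'slide1')
for s in(a,b):
  yaw=-.0855; ex=np.array([np.cos(yaw),np.sin(yaw)]);ey=np.array([-np.sin(yaw),np.cos(yaw)])
  W=cloud(s);Q=W[...,:2]-[735.5,18];X=Q@ex;Y=Q@ey;z=W[...,2]
  hsv=cv2.cvtColor(s['img'],cv2.COLOR_RGB2HSV);H,S,V=[hsv[...,i].astype(int) for i in range(3)]
  m=(H>45)&(H<80)&(S>110)&(z>50)&(z<72)&(X<-130)&(X>-200)
  print('green',m.sum(),X[m].mean(),X[m].min(),X[m].max(),Y[m].min(),Y[m].max(),np.argwhere(m).mean(0)[::-1])
  print('slide tcp X',(o['eef_pos'][:2]-[735.5,18])@ex,(o['eef_pos'][:2]-[735.5,18])@ey)
  for c in(-161,): print('predicted px: pointer tip for tcp',[tuple(np.round(proj(s,[*(np.array([735.5,18])+xx*ex+(-141.5+yy)*ey),66]),1)) for xx in((o['eef_pos'][:2]-[735.5,18])@ex,) for yy in(20,50)])
E
```

```text
[ 565.75741017 -108.75831386   88.51314734] [ 7.50289143 -0.33479862 -4.86540443] 17.86085850746504
green 12 -162.95725991965853 -167.48830235698296 -154.99974757119242 -92.07255313826019 -71.4944895082553 [291.91666667 192.83333333]
slide tcp X -158.2979011991474 -140.79059417810956
predicted px: pointer tip for tcp [(np.float64(299.1), np.float64(187.0)), (np.float64(293.0), np.float64(190.5))]
green 11 -163.49428713925695 -165.42391778283113 -161.65979502851198 -89.90066895341648 -69.29807559379665 [295.18181818 206.45454545]
slide tcp X -158.2979011991474 -140.79059417810956
predicted px: pointer tip for tcp [(np.float64(307.5), np.float64(207.2)), (np.float64(298.9), np.float64(205.4))]
```

View pics/slide1.png

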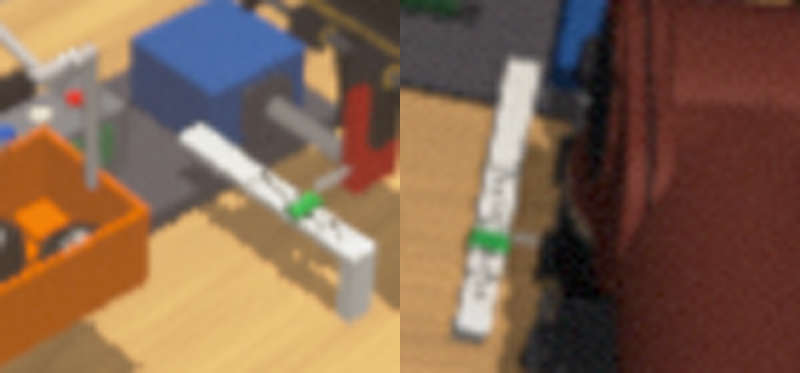

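Both views show the pointer about 5 mm short of the mark. In the top crop the green mark is at (490,241) and the pointer at (530,238), where 249 would be aligned; the geometry gives 4.7 mm. I pull 5 mm more.

>>> jog_arm --moves '[[[-0.003,0.0002,0],[0,0,0],-1],[[-0.005,0.0004,0],[0,0,0],-1],[[-0.005,0.0004,0],[0,0,0],-1],[[-0.005,0.0004,0],[0,0,0],-1],[[-0.005,0.0004,0],[0,0,0],-1]]'

```text
t: 15.35
eef_pos: [561.2, -108.4, 88.5]
ee_rot: [0.737, 0.676, 0.001, 0.001]
wrist_force: [8.0, -0.1, -4.5]
opening: 17.9
```

```bash
python3 - <<'E'
from h import *
o=monitor.get_obs();print(o['eef_pos'],o['wrist_force'],o['opening'])
a=snap('side');b=snap('top')
c1=cv2.resize(a['img'][155:225,235:310],(400,373),interpolation=cv2.INTER_CUBIC)
c2=cv2.resize(b['img'][165:230,280:350],(400,373),interpolation=cv2.INTER_CUBIC)
save(np.hstack([c1,c2]),'slide2')
W=cloud(a);x,y,z=W[...,0],W[...,1],W[...,2]
hsv=cv2.cvtColor(a['img'],cv2.COLOR_RGB2HSV);H,S=hsv[...,0],hsv[...,1]
m=(H>4)&(H<16)&(S>190)&(z>60)&(z<160)&(x>540)&(x<720)&(y>60)&(y<260)
P=W[m];print('basket',P.min(0).round(),P.max(0).round(),cv2.minAreaRect(P[:,:2].astype(np.float32)))
E
```

```text
[ 561.24890916 -108.36210587   88.53878577] [ 7.98830374 -0.07797044 -4.49518138] 17.942782048970496
basket [570.  81.  79.] [684. 229. 145.] ((627.8046875, 155.0794677734375), (142.9842987060547, 105.57209777832031), 85.28266906738281)
```

View pics/slide2.png

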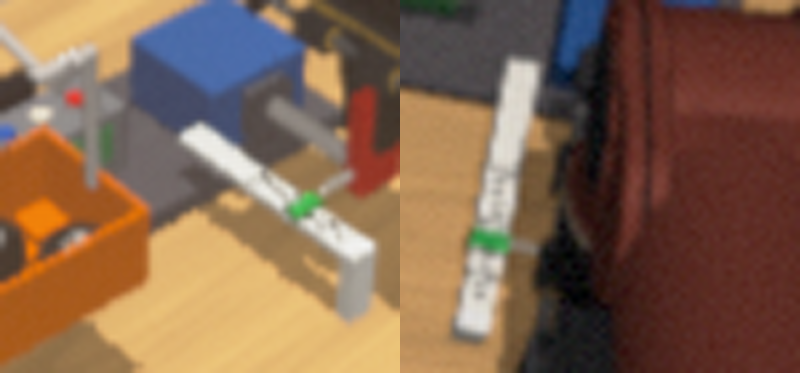

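It is within about 0–2 mm now. I add a final 1 mm nudge and hold.

>>> jog_arm --moves '[[[-0.001,0,0],[0,0,0],-1],[[-0.001,0,0],[0,0,0],-1],[[-0.001,0,0],[0,0,0],-1],[[-0.001,0,0],[0,0,0],-1],[[-0.001,0,0],[0,0,0],-1]]'

```text
t: 16.08
eef_pos: [560.3, -108.3, 88.5]
ee_rot: [0.737, 0.676, 0.001, 0.001]
wrist_force: [7.8, -0.9, -4.6]
opening: 17.5
```

>>> jog_arm --moves '[[[0,0,0],[0,0,0],-1],[[0,0,0],[0,0,0],-1],[[0,0,0],[0,0,0],-1],[[0,0,0],[0,0,0],-1]]'

```text
t: 16.58
eef_pos: [560.3, -108.3, 88.5]
ee_rot: [0.737, 0.676, 0.001, 0.001]
wrist_force: [8.1, -0.1, -4.9]
opening: 17.9
```

```bash
python3 -c "
from h import *
o=monitor.get_obs();print(o['t'],o['eef_pos'],o['wrist_force'],o['opening'],abs(o['joint_vel']).max());print(ctrl.job_done())"
```

```text
16.575 [ 560.29675336 -108.27146727   88.53830524] [ 8.13079367 -0.0938847  -4.93425257] 17.926372943416336 0.0018955121688940162
the job is handed in; nothing more can be done
None
```

The orange basket is hanging by its handle on both prongs, let go, and I handed the job in at 16.6 s still holding the slide at the green mark. The hand-in reports no verdict, so what follows is from my own checks.

- **Basket:** in the last picture it hung level, with its centre within about 7 mm of the seat point horizontally. Nothing on the robot or slide was near it.
- **Slide:** the images put the pointer 0–2 mm short of the mark. I then pulled 1 mm more and did not take another picture. The tool's position now agrees with the mark's measured place to about 1 mm, against the 6 mm allowed.
- **Hold:** I set a 30 N grip, and the spring pull on the wrist reads a steady 8 N. The arm is still.
- **Disagreement:** the side view showed the pointer slightly shorter of the mark than the depth measurement did, by about 2 mm. The extra 1 mm splits that difference.
- **Not checked:** I did not re-measure the other things on the table. The arm moved well clear of them, and those visible in the pictures looked unmoved.

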